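# Bring the red candle round to the front and hold the carousel

## Robot

A 6-joint arm with a two-finger parallel gripper is mounted at the origin on the work surface. World frame = base frame: x ahead of the robot, y to its left, z up, the work surface at z = 0. Lengths are in m, angles in rad, forces in N, time in s.
With the tool pointing down it reaches from about 0.35 to 0.775 m from the base axis. Payload 5.5 kg.
Tool frame: the origin (TCP) lies midway between the tips of the shut fingers; the grasp point (between the pads) lies grasp_offset behind it (grasp_offset is the distance from the TCP to the grasp point, in m); z points along the fingers, y is the line along which they close (so a half turn about z gives the same grasp; the last joint's range is limited). The gripper opens to 85 mm and grips with 20 to 120 N. Pads are 22 mm wide; open, the fingers measure 114 mm over their backs; the gripper's body (76 mm by 85 mm) begins 54 mm behind the grasp point. The pads swing forward as they close: fully open they stand 13 mm farther back than shut.
Start: joints at [1, 0.313, 0.046, 1.304, 0, 1.431], TCP at [0.24, 0.522, 0.231] pointing down, gripper open.
Joint ranges: [-2.76, 2.76], [-0.86, 1.69], [-1.03, 1.26], [-2.2, 2.34], [-1.47, 1.5], [-3.14, 3.14]. Speed limits (rad/s): [2.57, 2.57, 3.14, 3.14, 3.14, 3.14].

## Interface

Orientations are given as a unit quaternion [w, x, y, z].
In Python, from workcell import * gives the robot as it stands.
- The arm moves only by the tool step_arm, never from a script. Its argument "deltas" is a list of rows, each a list of 7 numbers: the shift along the world's x, y, z in mm, then the turn, a rotation vector about the world's x, y, z in degrees, then the gripper's target within -1 to 1 (fully open at 1, half-way at 0, shut at -1). A call has 1 to 5 rows; each row shifts and turns the commanded pose from where the row before left it; what a row does not reach is not made up. A row lasts 1/10 s, in which the tool goes at most 50 mm and 8.59 degrees, less where a joint would pass 70% of its speed; a pose out of reach is approached as far as the arm can. A call is refused whole if a number of a shift passes 50 or a number of a turn 8.59, either way. A call with a gripper value outside its range is refused whole. The fingers move at their own pace and stop on an object; "newtons" is the grip in N (left out, the last holds). Time passes only in rows, so rows that do not move let the fingers close. It gives the time, the measured TCP pose, the force, the opening and the grip force at its end, in the units of the state.
- get_state(): the state, without advancing time (a new reading comes with each control period).
- read_camera(name): name is "scene" or "top" or "wrist"; returns a dict with "image" (400x640x3 uint8, red, green, blue), "z_map" (400x640 float32, m along the optical axis (not along the pixel's ray), 0 where there is no reading), "K" (3x3 intrinsics, pixels), "dist_coeffs" ([k1, k2, p1, p2, k3] as OpenCV has them; the pictures are not rectified), "world_from_camera" (4x4, takes a point from camera to world coordinates). Camera axes: x right, y down, z forward; pixel columns grow to the right and rows downward; lengths in m; the calibration is good to about 2 mm. A picture is of the moment at which its call begins.
- hand_in(): hands the job in; it is judged then, once.
The state is a dict: "clock": time; "joint_pos": joint angles; "qvel": joint speeds; "tau": joint torques, N m; "tcp_pos": TCP position; "orientation": TCP orientation; "wrist_force": force on the tool from outside, world axes, zero at the start; "ft_torque": the same for the moment, N m; "finger_gap": finger opening in m; "grip_force": force on a finger pad.
Only numpy, scipy, OpenCV 4.12 (cv2) and the standard library are available. Lean on these libraries where they do the work, as an engineer would, in place of code of your own. Each camera call takes 0.05 s, during which the arm holds its last target. There are 200 camera calls.

## Task

Get the red candle ready for me to light: take the lid off its jar and set it down right way up in the brass dish, and turn the carousel until the red jar stands at the front, in the middle over the match drawer. The carousel runs freely, so turn it gently and finish still gripping its handle, holding it at rest there; every jar stays in its well, do not let the lid drop, and leave the other things on the table alone.

Things in the scene. Friction and masses are not known exactly. Their poses are not given: they have to be found in the camera images.
- stand: fixed dark wooden plinth of the candle carousel, 43 mm high. Origin on the table under the turntable's axis. Reaches 170 mm to the front (its +x, roughly away from the robot), 120 mm to the back and sides. The front has the match drawer with a small brass knob (187 mm from the axis in +x, on the middle line). The front edge and knob show beyond the turntable.
- carousel (a joint): how far the wooden turntable has turned from its start, rad, growing anticlockwise from above; no stop within a full turn. Free bearing (0.02 N m friction): it coasts when let go; nothing drives it. 280 mm across, top 65 mm above the table, four brass-ringed wells (6 mm high) a quarter turn apart, centres 95 mm from the axis. Under 3 kg with its jars.
- handle: upright loop handle fixed on the middle of the turntable. Origin on the axis at the turntable's top (65 mm above the table). Its grip is a level pale wooden bar along the handle's own x, 84 mm long, 15 wide, 16 high, middle 125 mm above the origin (190 above the table), on two 8 mm rods 34 mm either side of the middle, open between. The bar points between the wells (45 degrees from them).
- jar_red: the red candle: loose ruby red round glass jar, 70 mm across, 80 mm high, open, with pale wax to 60 mm and a wick; in one of the four wells (5 mm of play across). Origin at the centre of its underside. 0.34 kg.
- lid_red: lid of the red jar, loose, 80 g: dark wooden disc 74 mm across, 8 thick, a round red knob (20 mm across, 26 high) on its middle, and below it a 57 mm cork plug 6 mm deep, loose in the jar's mouth (lifts straight off). Origin at the centre of the plug's underside: disc top 14 mm, knob top 40 mm above it. On the jar the origin is 139 mm above the table.
- dish: low round brass dish, loose on the table, 130 mm across, its flat floor 4 mm thick and 110 mm across, its rim 8 mm high. Origin at the centre of its underside. To the left or right of the carousel; it stays where it stands.
- jar_a: one of three smoky grey candle jars with brass-knobbed dark lids (lid and jar are one piece), 70 mm across (lid 74 mm), 114 mm high over the knob, loose in a well. Origin at the centre of its underside. Stays in its well.
- jar_b: one of three smoky grey candle jars with brass-knobbed dark lids (lid and jar are one piece), 70 mm across (lid 74 mm), 114 mm high over the knob, loose in a well. Origin at the centre of its underside. Stays in its well.
- jar_c: one of three smoky grey candle jars with brass-knobbed dark lids (lid and jar are one piece), 70 mm across (lid 74 mm), 114 mm high over the knob, loose in a well. Origin at the centre of its underside. Stays in its well.
- key_bowl: blue ceramic bowl, 124 mm across, 32 mm high, on the side opposite to the dish; origin under its centre; leave alone.
- snuffer: brass candle snuffer lying on the table, 230 mm long along its x, 26 mm high at the bell; origin under its middle; leave alone.
- matchbox: box of matches, 110 x 65 x 20 mm, lying flat; origin under its centre; leave alone.
- bud_vase: white bud vase with one flower, 76 mm across, 220 mm high; origin under its centre; leave alone.
- keys: brass key with a blue fob, 80 mm long, flat on the table; origin under its middle; leave alone.
Things that resemble listed ones, but are neither listed nor needed, are in the scene too. Of the things like the lid_red, leave any that is purple or white; of the rest the larger one is meant.

How it is judged:
At the end, for the whole second after the job is handed in: Red jar at the front, within 16 mm of the plinth's middle line; fingers gripping the handle (over 2 N), turntable at rest (under 0.06 rad/s). Lid flat, knob up, at rest and let go in the dish, centres within 30 mm. All four jars upright (7 degrees) in their wells (10 mm) (x of jar_red in the frame of stand above 0.08 m and y of jar_red in the frame of stand between -0.016 and 0.016 m and contact force between the fingers and handle above 2 N and velocity of joint carousel between -0.06 and 0.06 rad/s and horizontal distance between lid_red and dish below 0.03 m and angle between each of lid_red, jar_red, jar_a, jar_b, jar_c's own z axis and vertical below 0.12 rad and height (world z) of lid_red below 0.01 m and contact force between each of the arm, the fingers and lid_red below 0.05 N and linear speed of lid_red below 0.02 m/s and horizontal distance between jar_red and handle between 0.085 and 0.105 m and horizontal distance between jar_a and handle between 0.085 and 0.105 m and horizontal distance between jar_b and handle between 0.085 and 0.105 m and horizontal distance between jar_c and handle between 0.085 and 0.105 m); the arm keeps its last pose, push and grip.
It fails at once if the carousel is spun (faster than 3 rad/s, about half a turn a second) (velocity of joint carousel above 3 rad/s or velocity of joint carousel below -3 rad/s).
It fails at once if the lid is dropped (falls free, faster than 0.5 m/s) (linear speed of lid_red above 0.5 m/s and contact force between the fingers and lid_red below 0.05 N).
It fails at once if a candle jar is tipped by more than 20 degrees (angle between any of jar_red, jar_a, jar_b, jar_c's own z axis and vertical above 0.35 rad).
It fails at once if the dish is shoved more than 30 mm (distance of dish from where it was at the start of the episode above 0.03 m).
It fails at once if another thing on the table (key bowl, snuffer, matchbox, vase, keys) is moved by more than 20 mm (distance of any of key_bowl, snuffer, matchbox, bud_vase, keys from where it was at the start of the episode above 0.02 m).
It also fails if it takes over 58 s, if anything falls off the work surface, if the arm or the gripper's body presses on something with over 40 N, if the wrist force passes 120 N, or if a joint passes its speed limit or range.

## Working session

There is one attempt and no reset: what is moved stays moved. The work goes in short steps, Python scripts to look and compute and a tool call to move; the robot and the scene stay as the last step left them, time stands still between calls to the robot, and variables do not carry over. Pictures are saved under pics/ and viewed, at most 10 in all, crops included, and the job is handed in when it is done.

Besides the shell and the picture viewer there is one more tool, called after "Call:" as name([rows], argument=value, ...), one row to a line, values as JSON. step_arm: Moves the arm, as the interface text tells. Its arguments: {"type":"object","properties":{"deltas":{"type":"array","items":{"type":"array","items":{"type":"number"}}},"newtons":{"type":"number"}},"required":["deltas"]}

```bash
mkdir -p pics
cat > h.py <<'E'
from workcell import *
import numpy as np, cv2
def snap(name, fn=None):
    c=read_camera(name)
    if fn: cv2.imwrite('pics/'+fn, cv2.cvtColor(c['image'],cv2.COLOR_RGB2BGR))
    np.savez(''+name+'.npz',**c)
    return c
def ray(c,u,v):
    p=cv2.undistortPoints(np.array([[[u,v]]],float),c['K'],c['dist_coeffs'])[0,0]
    T=c['world_from_camera']; return T[:3,3],T[:3,:3]@np.array([p[0],p[1],1])
def onplane(c,u,v,z):
    o,d=ray(c,u,v); return o+d*(z-o[2])/d[2]
def cloud(c):
    h,w=c['z_map'].shape; uu,vv=np.meshgrid(np.arange(w),np.arange(h))
    p=cv2.undistortPoints(np.stack([uu,vv],-1).reshape(-1,1,2).astype(float),c['K'],c['dist_coeffs']).reshape(h,w,2)
    P=np.dstack([p,np.ones((h,w))])*c['z_map'][...,None]
    T=c['world_from_camera']; return P@T[:3,:3].T+T[:3,3]
E
python3 - <<'E'
from h import *
a=snap('scene','s1.png');b=snap('top','t1.png')
print(get_state()); print(a['world_from_camera'],b['world_from_camera'])
E
```

```text
{'clock': 0.1, 'joint_pos': array([1.00039502e+00, 3.13957631e-01, 4.51282543e-02, 1.30361445e+00,
       3.39134984e-05, 1.43114754e+00]), 'qvel': array([ 0.00197913, -0.00134316,  0.00253551, -0.00206762,  0.00116249,
        0.00021852]), 'tau': array([ 2.37917528e-03, -4.81724596e+01,  2.99244618e+01,  1.27082635e-02,
       -1.71669194e-04,  2.07454133e-05]), 'tcp_pos': array([0.23987756, 0.52208722, 0.23049424]), 'orientation': array([-3.02246402e-04,  2.13714953e-01,  9.76895716e-01, -7.66485284e-04]), 'wrist_force': array([-0.37644507, -0.58494974, -0.42984793]), 'ft_torque': array([-0.0230144 ,  0.03213772, -0.04685652]), 'grip_force': 0.0, 'finger_gap': 0.08533372264783104}
[[ 0.43682337  0.71166852 -0.55019384  1.28349511]
 [ 0.89938967 -0.33407833  0.28193953 -0.33219803]
 [ 0.01683965 -0.61799643 -0.78600053  1.07379183]
 [ 0.          0.          0.          1.        ]] [[-9.93373102e-03 -9.97039442e-01  7.62474439e-02  4.93811327e-01]
 [-9.99895173e-01  1.07075232e-02  9.74633615e-03 -1.71512969e-03]
 [-1.05339028e-02 -7.61426337e-02 -9.97041291e-01  1.72291314e+00]
 [ 0.00000000e+00  0.00000000e+00  0.00000000e+00  1.00000000e+00]]
```

View pics/s1.png

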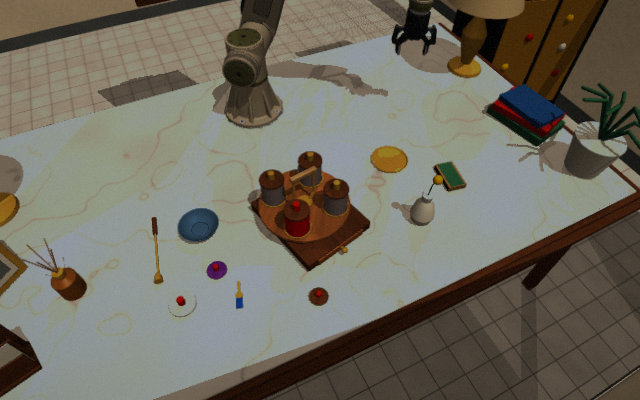

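View pics/t1.png

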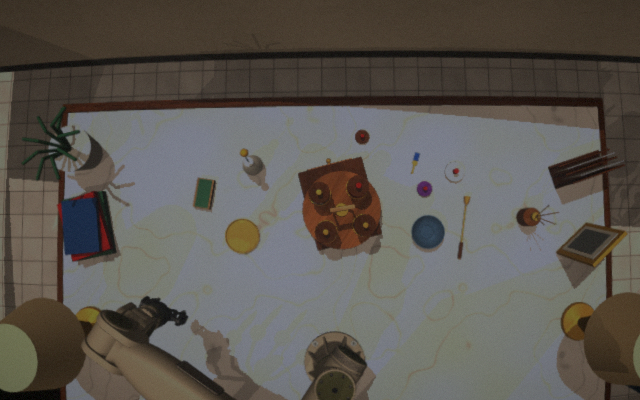

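Scene picture: the carousel is at (300,200), with a red jar under a dark lid and red knob at (296,206). The dish is at (389,159), the drawer knob at (345,250) and the blue bowl at (198,225).

Lid candidates (scene px): on the red jar (296,206), small brown on the table (318,295), purple (217,269) and white (182,300). Purple and white are excluded. The one on the red jar is the larger of the rest, and it is on its jar. I'll confirm this in a crop while measuring.

Run:
```python
from h import *
a=dict(np.load('scene.npz'));b=dict(np.load('top.npz'))
out=[]
for nm,c,boxs in(('scene',a,(170,140,430,330)),('top',b,(200,110,460,270))):
    hsv=cv2.cvtColor(c['image'],cv2.COLOR_RGB2HSV);P=cloud(c)
    def blobs(m,label,mina=4):
        n,l,s,ce=cv2.connectedComponentsWithStats(m.astype(np.uint8))
        for i in range(1,n):
            if s[i,4]>=mina and boxs[0]<ce[i][0]<boxs[2] and boxs[1]<ce[i][1]<boxs[3]:
                q=P[l==i];q=q[np.isfinite(q).all(1)]
                print(nm,label,s[i,4],ce[i].round(1),'med',np.median(q,0).round(3),'max z',q[:,2].max().round(3),'ext',np.ptp(q[:,:2],axis=0).round(3))
    H,S,V=hsv[...,0],hsv[...,1],hsv[...,2]
    blobs(((H<5)|(H>174))&(S>200)&(V>110),'red')
    blobs((H>18)&(H<32)&(S>150)&(V>110),'yellow')
    blobs((P[...,2]>.181)&(P[...,2]<.205),'z190',10)
    blobs((P[...,2]>.150)&(P[...,2]<.175)|((P[...,2]>.205)&(P[...,2]<.25)),'z160',3)
# turntable disc: points z ~.065
P=cloud(b);m=(abs(P[...,2]-.065)<.006);q=P[m];q=q[(abs(q[:,0]-.5)<.3)&(abs(q[:,1])<.3)]
c,r=cv2.minEnclosingCircle(q[:,:2].astype(np.float32));print('disc',c,r,len(q))
im=cv2.cvtColor(a['image'],cv2.COLOR_RGB2BGR)[140:330,170:430]
cv2.imwrite('pics/c1.png',cv2.resize(im,None,fx=3,fy=3,interpolation=cv2.INTER_CUBIC))
```

```text
scene red 31 [295.7 203.4] med [ 0.633 -0.086  0.179] max z 0.184 ext [0.017 0.017]
scene red 18 [215.1 265.9] med [ 0.63  -0.338  0.031] max z 0.034 ext [0.012 0.012]
scene red 17 [318.4 292.5] med [ 0.828 -0.111  0.028] max z 0.032 ext [0.014 0.016]
scene red 29 [179.5 299.1] med [ 0.695 -0.453  0.04 ] max z 0.044 ext [0.017 0.015]
scene yellow 236 [386.4 152.5] med [0.433 0.346 0.005] max z 1.074 ext [0.884 0.726]
scene yellow 23 [397.7 169.3] med [0.518 0.337 0.006] max z 0.012 ext [0.018 0.029]
scene yellow 26 [336.5 182. ] med [0.612 0.047 0.179] max z 0.182 ext [0.016 0.016]
scene yellow 6 [308.5 232.2] med [ 0.664 -0.064  0.072] max z 0.074 ext [0.012 0.015]
scene yellow 6 [345.  249.5] med [0.74  0.015 0.032] max z 0.033 ext [0.005 0.007]
scene yellow 46 [238.5 291.1] med [ 0.723 -0.302  0.003] max z 0.006 ext [0.044 0.02 ]
scene z190 193 [302.5 174.3] med [ 0.558 -0.033  0.197] max z 0.203 ext [0.026 0.086]
scene z160 292 [309.2 159.8] med [0.483 0.021 0.154] max z 0.174 ext [0.073 0.072]
scene z160 357 [270.6 179.4] med [ 0.506 -0.112  0.154] max z 0.173 ext [0.076 0.073]

[... 1024 characters left out ...]
4] med [0.478 0.026 0.18 ] max z 0.185 ext [0.01  0.013]
top z190 117 [341.8 208. ] med [ 0.553 -0.03   0.197] max z 0.205 ext [0.026 0.079]
top z160 50 [243.7 152.4] med [0.738 0.289 0.215] max z 0.224 ext [0.023 0.024]
top z160 3 [245.7 158.3] med [0.725 0.293 0.169] max z 0.173 ext [0.002 0.004]
top z160 269 [358.2 185.6] med [ 0.628 -0.086  0.154] max z 0.173 ext [0.072 0.071]
top z160 266 [318.7 192.2] med [0.609 0.046 0.154] max z 0.175 ext [0.071 0.071]
top z160 268 [364.6 224.9] med [ 0.496 -0.105  0.154] max z 0.174 ext [0.07  0.071]
top z160 283 [325.3 231.2] med [0.478 0.027 0.154] max z 0.174 ext [0.071 0.071]
disc (0.6134486198425293, 0.07407265156507492) 0.2594203054904938 2754
```

View pics/c1.png

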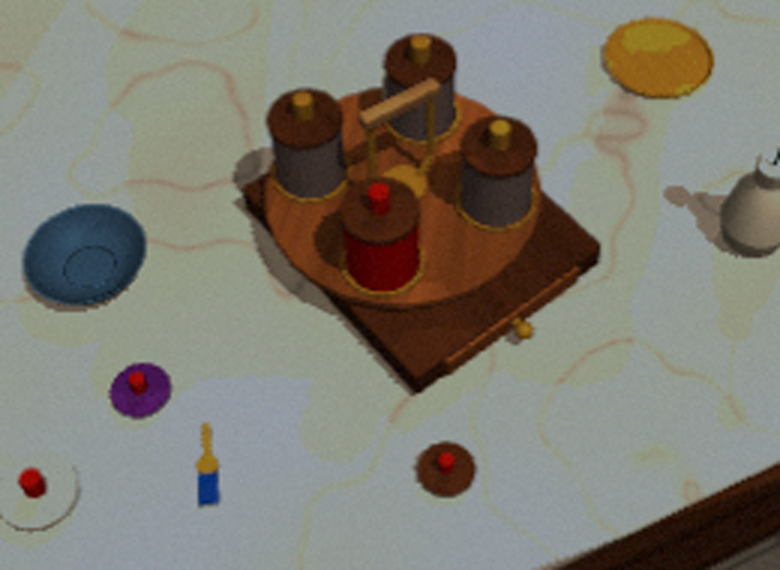

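The crop confirms the lid on the red jar: dark disc with a red knob, larger than the stray brown one at crop (446,468). Next I'll work out the plinth yaw, dish, axis and exact knob position.

Run:
```python
from h import *
import workcell
print('go',getattr(workcell,'grasp_offset',None),[n for n in dir(workcell) if 'a'<=n[0]<='z'])
a=dict(np.load('scene.npz'));b=dict(np.load('top.npz'))
for n,u in (('scene',(295.7,203.4)),('top',(358.4,184.6))):
    c=a if n=='scene' else b; print(n,'knob plane .172',onplane(c,*u,.172 if n=='scene' else .178).round(4))
print('drawer knob',onplane(a,345,249.5,.03).round(4), onplane(b,328,160,.03).round(4))
print('dish',onplane(b,242.3,235.7,.006).round(4))
for n,c in(('scene',a),('top',b)):
    P=cloud(c);m=(P[...,2]>.030)&(P[...,2]<.050)&(np.hypot(P[...,0]-.556,P[...,1]+.032)<.26)
    m=cv2.morphologyEx(m.astype(np.uint8),cv2.MORPH_OPEN,np.ones((3,3)))
    q=P[m>0];r=cv2.minAreaRect(q[:,:2].astype(np.float32));print(n,'plinth',len(q),r)
    m=abs(P[...,2]-.19)<.02; m&=np.hypot(P[...,0]-.556,P[...,1]+.032)<.06
    q=P[m&(P[...,2]>.184)][:,:2];print(n,'bar',cv2.minAreaRect(q.astype(np.float32)))
    m=(P[...,2]>.003)&(P[...,2]<.015)&(np.hypot(P[...,0]-.46,P[...,1]-.336)<.09);q=P[m][:,:2]
    print(n,'dish',cv2.minEnclosingCircle(q.astype(np.float32)))
```

```text
go 0.0187 ['get_state', 'grasp_offset', 'hand_in', 'read_camera']
scene knob plane .172 [ 0.6272 -0.0842  0.172 ]
top knob plane .172 [ 0.6304 -0.0858  0.178 ]
drawer knob [0.7389 0.0164 0.03  ] [0.7349 0.0159 0.03  ]
dish [0.4611 0.335  0.006 ]
scene plinth 1658 ((0.5904609560966492, -0.022739872336387634), (0.3141235411167145, 0.24135343730449677), 13.761143684387207)
scene bar ((0.5560106039047241, -0.03139263018965721), (0.015492156147956848, 0.08444968611001968), 9.977862358093262)
scene dish ((0.46023622155189514, 0.33578863739967346), 0.08989773690700531)
top plinth 929 ((0.5791222453117371, -0.02316446602344513), (0.2947849631309509, 0.24081549048423767), 14.248491287231445)
top bar ((0.5527586340904236, -0.02979408949613571), (0.015130886808037758, 0.0812368094921112), 9.18224811553955)
top dish ((0.4597911536693573, 0.3357328176498413), 0.08959610015153885)
```

Call:
step_arm([
  [26,-40,4,0,0,0,1],
  [26,-40,4,0,0,0,1],
  [26,-40,4,0,0,0,1],
  [26,-40,4,0,0,0,1],
  [26,-40,4,0,0,0,1],
], newtons=30)

```text
clock: 0.6
tcp_pos: [0.3706, 0.3208, 0.2512]
orientation: [-0.0, 0.213, 0.977, -0.0]
wrist_force: [0.6, 0.1, -0.2]
finger_gap: 0.0854
grip_force: 0.0
```

Call:
step_arm([
  [26,-40,0,0,0,0,1],
  [26,-40,0,0,0,0,1],
  [26,-40,0,0,0,0,1],
  [26,-40,0,0,0,0,1],
  [26,-40,0,0,0,0,1],
])

```text
clock: 1.1
tcp_pos: [0.5007, 0.1206, 0.2511]
orientation: [-0.0, 0.214, 0.977, 0.0]
wrist_force: [0.3, 1.0, 0.2]
finger_gap: 0.0856
grip_force: 0.0
```

Call:
step_arm([
  [26,-40,0,0,0,0,1],
  [26,-40,0,0,0,0,1],
  [26,-40,0,0,0,0,1],
  [26,-40,0,0,0,0,1],
  [26,-48,0,0,0,0,1],
])

```text
clock: 1.6
tcp_pos: [0.6286, -0.083, 0.2507]
orientation: [-0.0, 0.214, 0.977, 0.0]
wrist_force: [1.2, 1.4, 0.3]
finger_gap: 0.0855
grip_force: 0.0
```

Call:
step_arm([
  [0,0,0,0,0,0,1],
  [0,0,0,0,0,0,1],
])

```text
clock: 1.8
tcp_pos: [0.6278, -0.0827, 0.2498]
orientation: [-0.001, 0.215, 0.977, 0.0]
wrist_force: [-1.0, -0.2, 0.5]
finger_gap: 0.0852
grip_force: 0.0
```

Run:
```python
from h import *
c=snap('wrist','w1.png');P=cloud(c)
hsv=cv2.cvtColor(c['image'],cv2.COLOR_RGB2HSV);H,S,V=cv2.split(hsv)
m=(((H<5)|(H>174))&(S>180)&(V>90)).astype(np.uint8)
n,l,s,ce=cv2.connectedComponentsWithStats(m)
for i in range(1,n):
    if s[i,4]>60:
        q=P[l==i];t=q[(q[:,2]>.170)&(q[:,2]<.19)]
        print(s[i],ce[i].round(),np.median(q,0).round(4),len(t), t.mean(0).round(4) if len(t) else '', cv2.minEnclosingCircle(t[:,:2].astype(np.float32)) if len(t) else '')
st=get_state();print(st['clock'],st['tcp_pos'],st['joint_pos'])
```

```text
[289 140  71  27 631] [324. 149.] [ 0.5985 -0.071   0.1085] 0  
[309 194  30  37 907] [323. 212.] [ 0.6271 -0.0846  0.1777] 750 [ 0.6285 -0.0851  0.1775] ((0.6292799115180969, -0.08584282547235489), 0.010100631974637508)
[120 247  17  16 185] [128. 254.] [ 0.6283 -0.3334  0.0282] 0  
[368 308  12  17 161] [373. 316.] [ 0.8216 -0.1097  0.027 ] 0  
1.85 [ 0.62739935 -0.08145033  0.25044201] [-2.56103309e-01  4.28522532e-01  2.60471881e-01  1.40481815e+00
  4.48251259e-04  1.75460011e-01]
```

View pics/w1.png

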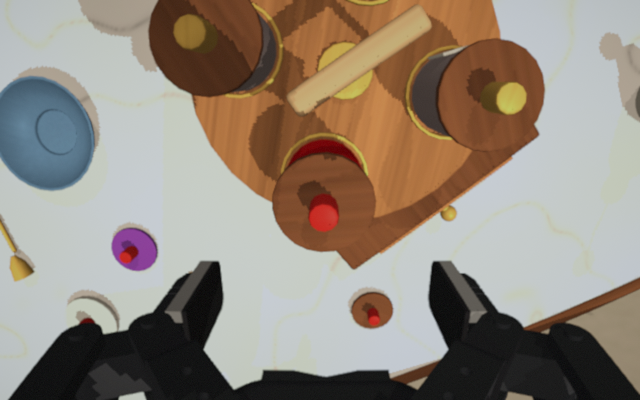

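The wrist view shows the red knob at (323,212), centred between the fingers sideways. I'll descend and grip.

Call:
step_arm([
  [1,-3,-25,0,0,0,1],
  [0,0,-25,0,0,0,1],
  [0,0,-20,0,0,0,0.6],
  [0,0,-15,0,0,0,0.2],
  [0,0,-8,0,0,0,0],
])

```text
clock: 2.35
tcp_pos: [0.6274, -0.0823, 0.1572]
orientation: [-0.001, 0.213, 0.977, 0.0]
wrist_force: [-0.1, -0.3, 0.2]
finger_gap: 0.0442
grip_force: 0.0
```

Call:
step_arm([
  [0,0,0,0,0,0,-1],
  [0,0,0,0,0,0,-1],
  [0,0,0,0,0,0,-1],
  [0,0,0,0,0,0,-1],
])

```text
clock: 2.75
tcp_pos: [0.6294, -0.0845, 0.1593]
orientation: [0.001, 0.214, 0.977, 0.0]
wrist_force: [0.0, -0.2, -0.5]
finger_gap: 0.0184
grip_force: 29.6
```

Call:
step_arm([
  [0,0,5,0,0,0,-1],
  [0,0,10,0,0,0,-1],
  [0,0,20,0,0,0,-1],
  [0,0,25,0,0,0,-1],
  [0,0,25,0,0,0,-1],
])

```text
clock: 3.25
tcp_pos: [0.6289, -0.0846, 0.2451]
orientation: [0.0, 0.214, 0.977, 0.0]
wrist_force: [0.9, 0.0, -0.6]
finger_gap: 0.0186
grip_force: 29.6
```

Call:
step_arm([
  [-4,10,0,0,0,0,-1],
  [-8,20,0,0,0,0,-1],
  [-12,30,0,0,0,0,-1],
  [-12,30,0,0,0,0,-1],
  [-12,30,0,0,0,0,-1],
])

```text
clock: 3.75
tcp_pos: [0.5799, 0.0368, 0.2429]
orientation: [-0.0, 0.214, 0.977, 0.0]
wrist_force: [-0.3, -0.1, -1.2]
finger_gap: 0.0185
grip_force: 29.7
```

Call:
step_arm([
  [-12,30,0,0,0,0,-1],
  [-12,30,0,0,0,0,-1],
  [-12,30,0,0,0,0,-1],
  [-12,30,0,0,0,0,-1],
  [-12,30,0,0,0,0,-1],
])

```text
clock: 4.25
tcp_pos: [0.5197, 0.1869, 0.2431]
orientation: [-0.0, 0.214, 0.977, 0.0]
wrist_force: [-0.2, -0.3, -0.7]
finger_gap: 0.0184
grip_force: 29.7
```

Call:
step_arm([
  [-12,30,-10,0,0,0,-1],
  [-12,30,-20,0,0,0,-1],
  [-12,30,-20,0,0,0,-1],
  [-12,30,-20,0,0,0,-1],
  [-12,30,-20,0,0,0,-1],
])

```text
clock: 4.75
tcp_pos: [0.4597, 0.3368, 0.1524]
orientation: [-0.0, 0.214, 0.977, 0.0]
wrist_force: [0.6, 0.4, 0.0]
finger_gap: 0.0186
grip_force: 29.7
```

Call:
step_arm([
  [0,0,-20,0,0,0,-1],
  [0,0,-15,0,0,0,-1],
  [0,0,0,0,0,0,-1],
])

```text
clock: 5.05
tcp_pos: [0.4584, 0.3351, 0.1157]
orientation: [-0.002, 0.213, 0.977, -0.002]
wrist_force: [-0.3, -1.0, -0.6]
finger_gap: 0.0184
grip_force: 29.7
```

Run:
```python
from h import *
c=snap('wrist','w2.png');print(get_state()['tcp_pos'],get_state()['wrist_force'],get_state()['finger_gap'])
```

```text
[0.45943337 0.33527622 0.11719267] [ 0.15779904  0.07721653 -0.29866754] 0.01909181337153808
```

View pics/w2.png

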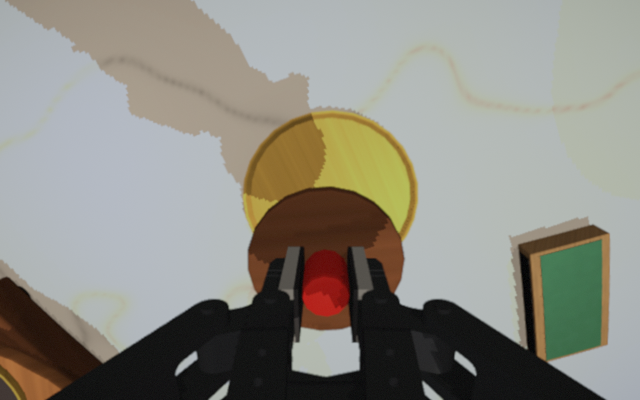

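The lid is held level with its knob at (325,283), over the dish at (330,180). I'll lower it.

Call:
step_arm([
  [1,0,-25,0,0,0,-1],
  [0,0,-25,0,0,0,-1],
  [0,0,-20,0,0,0,-1],
  [0,0,-10,0,0,0,-1],
  [0,0,-5,0,0,0,-1],
])

```text
clock: 5.6
tcp_pos: [0.4621, 0.3354, 0.0333]
orientation: [-0.0, 0.214, 0.977, 0.0]
wrist_force: [-0.3, -0.8, -0.0]
finger_gap: 0.0188
grip_force: 29.7
```

Call:
step_arm([
  [0,0,-3,0,0,0,-1],
  [0,0,-2,0,0,0,-1],
  [0,0,-1,0,0,0,-1],
])

```text
clock: 5.9
tcp_pos: [0.4626, 0.3358, 0.0281]
orientation: [0.001, 0.214, 0.977, 0.001]
wrist_force: [0.0, -0.2, -1.1]
finger_gap: 0.0185
grip_force: 29.7
```

Call:
step_arm([
  [0,0,-2,0,0,0,-1],
  [0,0,-1,0,0,0,-1],
  [0,0,0,0,0,0,-1],
])

```text
clock: 6.2
tcp_pos: [0.4619, 0.3355, 0.0243]
orientation: [-0.0, 0.214, 0.977, 0.0]
wrist_force: [-0.5, 0.1, -0.3]
finger_gap: 0.0189
grip_force: 29.7
```

Call:
step_arm([
  [0,0,-1,0,0,0,-1],
  [0,0,0,0,0,0,-1],
])

```text
clock: 6.4
tcp_pos: [0.4621, 0.3356, 0.024]
orientation: [0.0, 0.214, 0.977, 0.0]
wrist_force: [-0.8, 0.0, 3.5]
finger_gap: 0.0185
grip_force: 30.3
```

Call:
step_arm([
  [0,0,0,0,0,0,0],
  [0,0,0,0,0,0,0.3],
  [0,0,0,0,0,0,0.6],
  [0,0,0,0,0,0,0.6],
  [0,0,20,0,0,0,0.6],
])

```text
clock: 6.9
tcp_pos: [0.4599, 0.3344, 0.0409]
orientation: [-0.002, 0.214, 0.977, -0.002]
wrist_force: [-0.4, 0.6, -0.1]
finger_gap: 0.0683
grip_force: 0.0
```

Call:
step_arm([
  [0,0,40,0,0,0,1],
  [0,0,40,0,0,0,1],
  [0,0,45,0,0,0,1],
  [0,0,45,0,0,0,1],
  [0,0,30,0,0,0,1],
])

```text
clock: 7.4
tcp_pos: [0.4627, 0.3359, 0.247]
orientation: [0.002, 0.214, 0.977, 0.001]
wrist_force: [0.6, -0.5, -1.0]
finger_gap: 0.0852
grip_force: 0.0
```

Run:
```python
from h import *
for n in('wrist','scene'):
    c=snap(n);P=cloud(c)
    H,S,V=cv2.split(cv2.cvtColor(c['image'],cv2.COLOR_RGB2HSV))
    near=np.hypot(P[...,0]-.461,P[...,1]-.335)<.12
    m=(((H<5)|(H>174))&(S>180)&(V>90))&near&(P[...,2]>.025)
    d=(H>17)&(H<33)&(S>150)&(V>80)&near&(P[...,2]<.02)
    t=near&(P[...,2]>.012)&(P[...,2]<.025)
    print(n,'knob',P[m].mean(0).round(4),P[m][:,2].max().round(4),m.sum(),'dish',cv2.minEnclosingCircle(P[d][:,:2].astype(np.float32)),'lidtop',P[t].mean(0).round(4),cv2.minEnclosingCircle(P[t][:,:2].astype(np.float32)))
print(get_state()['tcp_pos'],get_state()['joint_pos'])
```

```text
wrist knob [0.4631 0.3347 0.044 ] 0.3889 306 dish ((0.4620983898639679, 0.3360818922519684), 0.06338226795196533) lidtop [0.4623 0.3352 0.0173] ((0.4638966917991638, 0.3345259428024292), 0.037190210074186325)
scene knob [0.4694 0.3315 0.0455] 0.0482 17 dish ((0.46415919065475464, 0.33493056893348694), 0.0663994625210762) lidtop [0.4707 0.33   0.0188] ((0.46678972244262695, 0.33287543058395386), 0.06307666748762131)
[0.464224   0.33678082 0.24875076] [4.87629334e-01 2.98314322e-01 6.79562610e-02 1.33104218e+00
 7.82689175e-05 9.18358123e-01]
```

The lid sits in the dish, about 2 mm off centre, flat and knob up. Now to the handle, turning the tool by -56°.

Call:
step_arm([
  [8,-30,0,0,0,-7,1],
  [8,-30,0,0,0,-7,1],
  [8,-30,0,0,0,-7,1],
  [8,-30,0,0,0,-7,1],
  [8,-30,0,0,0,-7,1],
])

```text
clock: 8.0
tcp_pos: [0.5016, 0.1843, 0.2421]
orientation: [-0.001, 0.5, 0.866, -0.0]
wrist_force: [1.3, -0.8, 0.5]
finger_gap: 0.0855
grip_force: 0.0
```

Call:
step_arm([
  [8,-31,0,0,0,-7,1],
  [8,-31,0,0,0,-7,1],
  [8,-31,0,0,0,-7,1],
  [8,-31,0,0,0,0,1],
  [8,-31,0,0,0,0,1],
])

```text
clock: 8.5
tcp_pos: [0.5417, 0.0293, 0.2421]
orientation: [-0.001, 0.647, 0.762, -0.0]
wrist_force: [0.8, -0.1, -0.5]
finger_gap: 0.0854
grip_force: 0.0
```

Call:
step_arm([
  [6,-31,0,0,0,0,1],
  [6,-31,0,0,0,0,1],
  [0,0,0,0,0,0,1],
  [0,0,0,0,0,0,1],
])

```text
clock: 8.9
tcp_pos: [0.5535, -0.032, 0.2421]
orientation: [-0.001, 0.648, 0.762, -0.0]
wrist_force: [-1.4, 0.1, 0.7]
finger_gap: 0.0851
grip_force: 0.0
```

Run:
```python
from h import *
c=snap('wrist','w3.png');P=cloud(c)
m=(P[...,2]>.190)&(P[...,2]<.203)&(np.hypot(P[...,0]-.5545,P[...,1]+.031)<.07)
q=P[m][:,:2].astype(np.float32);print(cv2.minAreaRect(q),P[m].mean(0))
s=get_state();y=2*np.degrees(np.arctan2(s['orientation'][2],s['orientation'][1]))-90
print(s['tcp_pos'],y,s['joint_pos'])
```

```text
((0.5530361533164978, -0.029972951859235764), (0.015011277981102467, 0.08366547524929047), 9.284846305847168) [ 0.55247875 -0.02671317  0.19693287]
[ 0.55342228 -0.03124296  0.24238451] 9.290006379844087 [-2.01427076e-01  2.71334733e-01  1.59596088e-02  1.31711786e+00
  3.68627656e-04  1.20722774e+00]
```

View pics/w3.png

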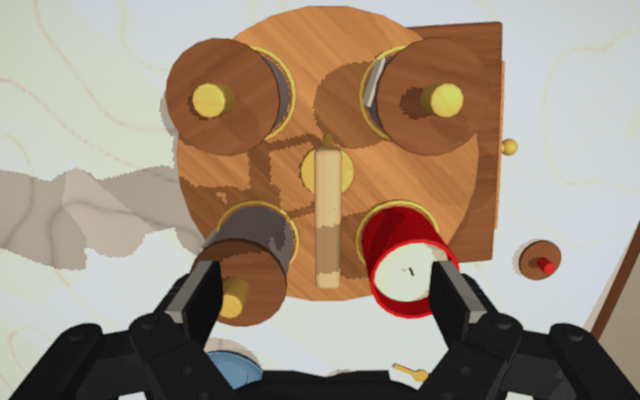

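The bar at (328,220) is aligned midway between the fingers, and the open red jar is at (410,260). I'll descend and grip.

Call:
step_arm([
  [0,1,-20,0,0,0,1],
  [0,0,-20,0,0,0,1],
  [0,0,-17,0,0,0,0.6],
  [0,0,-12,0,0,0,0.2],
  [0,0,0,0,0,0,-0.2],
])

```text
clock: 9.45
tcp_pos: [0.5525, -0.0292, 0.1725]
orientation: [-0.002, 0.647, 0.763, -0.001]
wrist_force: [-0.1, 0.0, -0.3]
finger_gap: 0.0441
grip_force: 0.0
```

Call:
step_arm([
  [0,0,0,0,0,0,-1],
  [0,0,0,0,0,0,-1],
  [0,0,0,0,0,0,-1],
  [0,0,0,0,0,0,-1],
])

```text
clock: 9.85
tcp_pos: [0.5543, -0.0303, 0.1754]
orientation: [0.001, 0.647, 0.762, 0.001]
wrist_force: [-2.3, 1.9, 4.6]
finger_gap: 0.0146
grip_force: 31.9
```

Call:
step_arm([
  [0,0,0,0,0,0.5,-1],
  [0,0,0,0,0,1,-1],
  [0,0,0,0,0,2,-1],
  [0,0,0,0,0,2.5,-1],
  [0,0,0,0,0,3,-1],
])

```text
clock: 10.35
tcp_pos: [0.5543, -0.0303, 0.1754]
orientation: [0.001, 0.585, 0.811, 0.001]
wrist_force: [-2.2, 1.8, 6.3]
finger_gap: 0.0141
grip_force: 32.1
```

Call:
step_arm([
  [0,0,0,0,0,3,-1],
  [0,0,0,0,0,3,-1],
  [0,0,0,0,0,3,-1],
  [0,0,0,0,0,3,-1],
  [0,0,0,0,0,3,-1],
])

```text
clock: 10.85
tcp_pos: [0.5543, -0.0303, 0.1754]
orientation: [0.001, 0.474, 0.881, 0.001]
wrist_force: [-1.9, 2.5, 6.1]
finger_gap: 0.0144
grip_force: 32.1
```

Call:
step_arm([
  [0,0,0,0,0,3,-1],
  [0,0,0,0,0,3,-1],
  [0,0,0,0,0,3,-1],
  [0,0,0,0,0,3,-1],
  [0,0,0,0,0,3,-1],
])

```text
clock: 11.35
tcp_pos: [0.5543, -0.0303, 0.1754]
orientation: [0.001, 0.355, 0.935, 0.0]
wrist_force: [-2.2, 1.2, 6.6]
finger_gap: 0.0145
grip_force: 32.1
```

Call:
step_arm([
  [0,0,0,0,0,3,-1],
  [0,0,0,0,0,3,-1],
  [0,0,0,0,0,2.5,-1],
  [0,0,0,0,0,1.5,-1],
  [0,0,0,0,0,1,-1],
])

```text
clock: 11.85
tcp_pos: [0.5543, -0.0303, 0.1754]
orientation: [0.001, 0.264, 0.965, 0.0]
wrist_force: [-1.8, 2.6, 6.1]
finger_gap: 0.0143
grip_force: 32.2
```

Call:
step_arm([
  [0,0,0,0,0,0,-1],
  [0,0,0,0,0,0,-1],
  [0,0,0,0,0,0,-1],
])

```text
clock: 12.15
tcp_pos: [0.5543, -0.0303, 0.1754]
orientation: [0.001, 0.264, 0.964, 0.0]
wrist_force: [-1.7, 2.6, 5.6]
finger_gap: 0.0146
grip_force: 32.2
```

Run:
```python
from h import *
c=snap('scene','s2.png');P=cloud(c)
cv2.imwrite('pics/c2.png',cv2.resize(cv2.cvtColor(c['image'],cv2.COLOR_RGB2BGR)[120:320,200:440],None,fx=3,fy=3,interpolation=cv2.INTER_CUBIC))
b=snap('top')
ax=np.array([.5545,-.031]);yaw=np.radians(14.1);R=np.array([[np.cos(yaw),np.sin(yaw)],[-np.sin(yaw),np.cos(yaw)]])
for n,c in(('scene',c),('top',b)):
    P=cloud(c);H,S,V=cv2.split(cv2.cvtColor(c['image'],cv2.COLOR_RGB2HSV))
    m=(((H<6)|(H>172))&(S>150)&(V>40))&(np.hypot(P[...,0]-ax[0],P[...,1]-ax[1])<.15)&(P[...,2]>.075)
    q=P[m]; 
    if len(q): print(n,len(q),(R@(np.median(q[:,:2],0)-ax)).round(4),q[:,2].max(), [ (R@(np.array(cv2.minEnclosingCircle(t[:,:2].astype(np.float32))[0])-ax)).round(4) for t in [q[abs(q[:,2]-.143)<.006]] if len(t)])
s=get_state();print(s['tcp_pos'],2*np.degrees(np.arctan2(s['orientation'][2],s['orientation'][1]))-90,s['wrist_force'],s['ft_torque'],s['grip_force'],s['qvel'])
```

```text
scene 492 [ 0.1146 -0.0129] 0.15006291690930484 [array([ 0.0688, -0.0421])]
top 38 [0.1176 0.0075] 1.7229131356562652 [array([0.0956, 0.0027])]
[ 0.55427955 -0.03030386  0.1753791 ] 59.33693900580701 [-2.81707816  1.68126187  6.1007682 ] [ 0.38913948  0.39217044 -0.04038473] 32.14991748332977 [ 1.10201823e-03 -1.37827839e-03  5.94987800e-04  1.09446972e-05
  9.70986742e-04  9.03837309e-04]
```

View pics/c2.png

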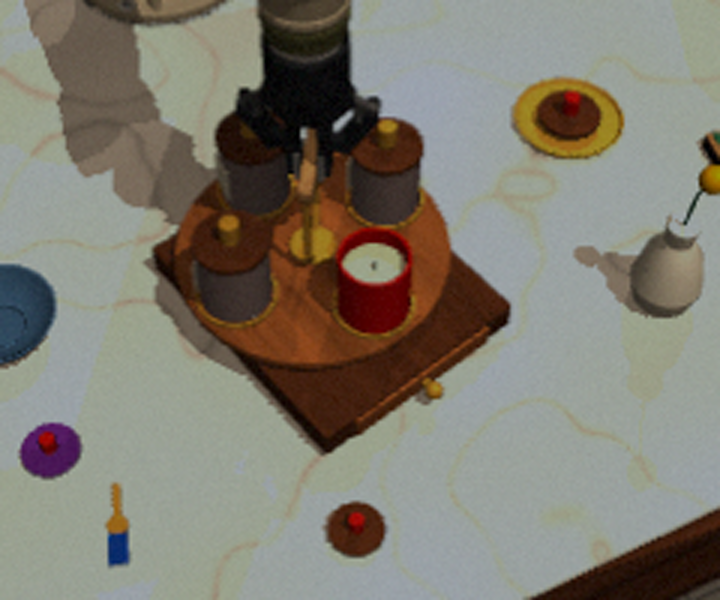

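The crop shows the red jar at (375,290) lined up with the drawer knob at (432,388), and the lid in the dish at (570,110). One quick numeric check with the wick, then hand in.

Run:
```python
from h import *
a=dict(np.load('scene.npz'))
ax=np.array([.5545,-.031]);yaw=np.radians(14.1);R=np.array([[np.cos(yaw),np.sin(yaw)],[-np.sin(yaw),np.cos(yaw)]])
p=(R@(onplane(a,325,208.3,.127)[:2]-ax)).round(4);s=get_state();print(p,s['grip_force'],abs(s['qvel']).max())
if abs(p[1])<.009 and .085<p[0]<.105 and s['grip_force']>10: print(hand_in())
```

```text
[0.0948 0.0038] 32.14991748332977 0.0013782783900552365
the job is handed in; nothing more can be done
None
```

The job is handed in: the lid is knob up in the brass dish, about 2 mm off centre; the red jar is at the front, about 4 mm off the middle line; and the gripper is holding the handle still. The hand-in gave no verdict, so these figures are my own camera measurements.

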